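Sort wax casting patterns into sample trays

TASK

Sort the five loose wax patterns on the bench into the three white trays, each into the tray whose glued sample on the ledge has the same shape: both flanges, both levers and the bracket. Each must lie flat on the tray's floor, the same way up as it lies now, beside its neighbour and not on top of it. Wax chips, so set every piece down rather than dropping it, and leave the spirit lamp standing where it is.

Things in the scene. Friction and masses are not known exactly. Their poses are not given: they have to be found in the camera images.
- flange_large: Brown wax flange, loose, lying flat, boss up: a disc 62 mm across and 10 mm thick with a round boss 34 mm across on its middle, 38 mm tall in all, 55 g. Grip the boss at any yaw, fingertips above the disc. Origin: centre of the underside, z up through the boss. The larger of the two flanges.
- flange_small: Brown wax flange, loose, lying flat, boss up: a disc 50 mm across and 10 mm thick with a round boss 26 mm across on its middle, 38 mm tall in all, 35 g. Grip the boss at any yaw, fingertips above the disc. Origin: centre of the underside, z up through the boss. The smaller of the two flanges.
- lever_long: Brown wax lever arm, loose, lying flat: a bar 20 mm wide, 16 mm tall, with a round hub 32 mm across and 22 mm tall at one end, 92 mm long in all, 40 g. Origin: underside, middle of the whole length; x along the bar to the hub (hub axis at x = +30 mm), z up. Grip across the bar (along y), about 6 mm from the origin away from the hub. The longer of the two levers.
- lever_short: Brown wax lever arm, loose, lying flat: a bar 16 mm wide, 16 mm tall, with a round hub 26 mm across and 22 mm tall at one end, 74 mm long in all, 25 g. Origin: underside, middle of the whole length; x along the bar to the hub (hub axis at x = +24 mm), z up. Grip across the bar (along y), about 6 mm from the origin away from the hub. The shorter of the two levers.
- bracket: Brown wax foot bracket, loose, standing on its foot: a plate 60 mm (x) by 46 mm (y) by 9 mm thick with one upright lug on its middle, 50 mm long (x), 12 mm thick (y), its top 42 mm above the underside; 45 g. Grip the lug across its 12 mm (along y) with the fingertips above the plate. Origin: centre of the underside, x along the lug, z up.
- tray_flange: White slotted tray, fixed, open on top, outside 140 (x) by 200 (y) by 40 mm tall, walls and floor 5 mm. On a 6 mm high ledge, 70 mm deep, outside its far (+x) long side a sample is glued: a flange (disc with a boss). Origin: centre of the tray's underside, ledge not counted; x to the ledge, y along the long side, z up. The tray for flanges.
- tray_lever: White slotted tray, fixed, open on top, outside 140 (x) by 200 (y) by 40 mm tall, walls and floor 5 mm. On a 6 mm high ledge, 70 mm deep, outside its far (+x) long side a sample is glued: a lever arm (bar with a hub). Origin: centre of the tray's underside, ledge not counted; x to the ledge, y along the long side, z up. The tray for levers.
- tray_bracket: White slotted tray, fixed, open on top, outside 140 (x) by 200 (y) by 40 mm tall, walls and floor 5 mm. On a 6 mm high ledge, 70 mm deep, outside its far (+x) long side a sample is glued: a foot bracket (plate with an upright lug). Origin: centre of the tray's underside, ledge not counted; x to the ledge, y along the long side, z up. The tray for brackets.
- lamp: Small glass spirit lamp with a brass collar and white wick, loose, standing on the bench in the row of patterns, 52 mm across and 60 mm tall, 180 g; not to be touched. Origin: centre of the underside, z up.

How it is judged:
At the end, for the whole second after the job is handed in: Each pattern's origin is inside its own tray (within 65 mm of the tray's middle along the tray's x and 95 mm along its y), its underside no more than 6 mm above the inner floor, upright within 0.15 rad, and at rest (under 0.02 m/s and 0.3 rad/s) (x of flange_large in the frame of tray_flange between -0.065 and 0.065 m and y of flange_large in the frame of tray_flange between -0.095 and 0.095 m and z of each of flange_large, flange_small in the frame of tray_flange below 0.011 m and angle between each of flange_large, flange_small, lever_long, lever_short, bracket's own z axis and vertical below 0.15 rad and linear speed of each of flange_large, flange_small, lever_long, lever_short, bracket below 0.02 m/s and angular speed of each of flange_large, flange_small, lever_long, lever_short, bracket below 0.3 rad/s and x of flange_small in the frame of tray_flange between -0.065 and 0.065 m and y of flange_small in the frame of tray_flange between -0.095 and 0.095 m and x of lever_long in the frame of tray_lever between -0.065 and 0.065 m and y of lever_long in the frame of tray_lever between -0.095 and 0.095 m and z of each of lever_long, lever_short in the frame of tray_lever below 0.011 m and x of lever_short in the frame of tray_lever between -0.065 and 0.065 m and y of lever_short in the frame of tray_lever between -0.095 and 0.095 m and x of bracket in the frame of tray_bracket between -0.065 and 0.065 m and y of bracket in the frame of tray_bracket between -0.095 and 0.095 m and z of bracket in the frame of tray_bracket below 0.011 m); the robot touches nothing.
It fails at once if a pattern falls freely or is thrown: out of the fingers it moves faster than 0.7 m/s, as after a drop of 25 mm ((contact force between flange_large and the fingers below 0.05 N and linear speed of flange_large above 0.7 m/s) or (contact force between flange_small and the fingers below 0.05 N and linear speed of flange_small above 0.7 m/s) or (contact force between lever_long and the fingers below 0.05 N and linear speed of lever_long above 0.7 m/s) or (contact force between lever_short and the fingers below 0.05 N and linear speed of lever_short above 0.7 m/s) or (contact force between bracket and the fingers below 0.05 N and linear speed of bracket above 0.7 m/s)).
It fails at once if the spirit lamp is pushed more than 30 mm or tipped more than 0.35 rad (distance of lamp from where it was at the start of the episode above 0.03 m or angle between lamp's own z axis and vertical above 0.35 rad).
It also fails if it takes over 136 s, if anything falls off the work surface, if the arm or the gripper's body presses on something with over 40 N, if the wrist force passes 120 N, or if a joint passes its speed limit or range.

ROBOT

A 6-joint arm with a two-finger parallel gripper is mounted at the origin on the work surface. World frame = base frame: x ahead of the robot, y to its left, z up, the work surface at z = 0. Lengths are in m, angles in rad, forces in N, time in s.
With the tool pointing down it reaches from about 0.35 to 0.775 m from the base axis. Payload 7.3 kg.
Tool frame: the origin (TCP) lies midway between the tips of the shut fingers; the grasp point (between the pads) lies 19 mm behind it; z points along the fingers, y is the line along which they close (so a half turn about z gives the same grasp; the last joint's range is limited). The gripper opens to 92 mm and grips with 3 to 60 N. Pads are 19 mm wide; open, the fingers measure 130 mm over their backs; the gripper's body (75 mm by 190 mm) begins 47 mm behind the grasp point.
Start: joints at [0.97, 0.342, 1.524, -0, 1.275, -0.146], TCP at [0.231, 0.472, 0.227] pointing down, gripper open.
Joint ranges: [-2.53, 2.53], [-0.77, 2.02], [0.04, 2.7], [-1, 4.14], [0.28, 2.66], [-3.11, 3.11]. Speed limits (rad/s): [2.57, 2.57, 3.14, 3.14, 3.14, 3.14].

INTERFACE

Orientations are given as [roll, pitch, yaw] about the fixed x, y, z axes, in that order (R = Rz(yaw) Ry(pitch) Rx(roll)).
In Python, from plant import read_state, grab_frame, camera_model, manip gives the robot as it stands.
- The arm moves only by the tool apply_moves, never from a script. Its argument "rows" is a list of rows, each a list of 7 numbers: the shift along the tool's x, y, z each as a share of 0.5 m, from -1 to 1, then the turn, a rotation vector about the tool's x, y, z each as a share of 30 degrees, from -1 to 1, then the opening, from 0 (shut) to 1 (fully open). In form: [[tx, ty, tz, rx, ry, rz, hand], ...]. A call has 1 to 5 rows; each row is the pose to reach, as a shift and turn from the pose commanded when the call began, along the tool's axes at that moment; what a row does not reach only later rows make up. A row lasts 1/12 s, in which the tool goes at most 41.7 mm and 7.16 degrees, less where a joint would pass 70% of its speed; a pose out of reach is approached as far as the arm can. A call with a number of a shift or a turn outside -1 to 1 is refused whole. A call with a gripper value outside its range is refused whole. The fingers move at their own pace and stop on an object; the grip force is fixed at half the most. Time passes only in rows, so rows that repeat a pose let the fingers close. It gives the time, the measured TCP pose, the force, the opening and the grip force at its end, in the units of the state.
- read_state(): the state, without advancing time (a new reading comes with each control period).
- grab_frame(name): name is "scene" or "top"; returns the picture (400x640x3 uint8, red, green, blue); there is no depth.
- camera_model(name): a dict with "intrinsics" (3x3 intrinsics, pixels), "R" (3x3) and "t" (3): a world point X has camera coordinates R X + t. Camera axes: x right, y down, z forward; pixel columns grow to the right and rows downward; lengths in m; the calibration is good to about 2 mm. A picture is of the moment at which its call begins. camera_model takes no time and is no camera call.
- manip.job_done(): hands the job in; it is judged then, once.
The state is a dict: "clock": time; "q": joint angles; "qvel": joint speeds; "joint_efforts": joint torques, N m; "tool_pos": TCP position; "eef_rot": TCP orientation; "ft_force": force on the tool from outside, world axes, zero at the start; "torque": the same for the moment, N m; "gripper_width": opening from 0.0 (shut) to 1.0 (fully open); "finger_force": force on a finger pad.
Only numpy, scipy, OpenCV 4.12 (cv2) and the standard library are available. Lean on these libraries where they do the work, as an engineer would, in place of code of your own. Each camera call takes 0.05 s, during which the arm holds its last target. There are 200 camera calls.

## Working session

There is one attempt and no reset: what is moved stays moved. The work goes in short steps, Python scripts to look and compute and a tool call to move; the robot and the scene stay as the last step left them, time stands still between calls to the robot, and variables do not carry over. Pictures are saved under pics/ and viewed, at most 14 in all, crops included, and the job is handed in when it is done.

Besides the shell and the picture viewer there is one more tool, called after ">>>" by a JSON object that holds its "api" and its "payload", one argument or row to a line. apply_moves: Moves the arm, as the interface text tells. Its arguments: {"type":"object","properties":{"rows":{"type":"array"}},"required":["rows"]}

```bash
mkdir -p pics; python3 - <<'E'
from plant import *
import cv2,numpy as np
for n in("scene","top"):
    f=grab_frame(n); cv2.imwrite(f"pics/{n}0.png",f[:,:,::-1]); np.save(f"pics/{n}0.npy",f)
    c=camera_model(n); print(n,np.round(c["intrinsics"],1).tolist(),np.round(c["R"],3).tolist(),np.round(c["t"],3).tolist(), np.round(-c["R"].T@c["t"],3))
print(read_state())
E
```

```text
scene [[471.0, 0.0, 330.9], [0.0, 471.0, 194.8], [0.0, 0.0, 1.0]] [[-0.749, 0.662, -0.009], [0.546, 0.61, -0.575], [-0.375, -0.436, -0.818]] [0.409, -0.3, 1.247] [0.938 0.455 0.852]
top [[471.2, 0.0, 313.0], [0.0, 471.2, 212.8], [0.0, 0.0, 1.0]] [[0.014, -1.0, -0.001], [-0.98, -0.014, -0.199], [0.199, 0.004, -0.98]] [-0.008, 0.542, 1.045] [ 0.323 -0.004  1.133]
{'clock': 0.1, 'q': array([ 9.69999969e-01,  3.42631488e-01,  1.52488642e+00,  8.77966868e-06,
        1.27539612e+00, -1.46020250e-01]), 'qvel': array([-0.00027954, -0.00030647, -0.00112062,  0.00056102,  0.00107516,
       -0.00080274]), 'joint_efforts': array([ 2.19120891e-03, -4.32001984e+01, -2.44693941e+01,  7.20994477e-02,
        5.25442546e-02, -4.35633115e-05]), 'tool_pos': array([0.23040185, 0.47135693, 0.22613789]), 'eef_rot': array([-3.14028656e+00, -2.00568974e-04,  2.68681385e+00]), 'ft_force': array([-0.73862556, -0.51141798,  0.85406583]), 'torque': array([-0.01504209,  0.05884029, -0.01978391]), 'finger_force': 0.0, 'gripper_width': 0.9970742429611933}
```

View pics/scene0.png

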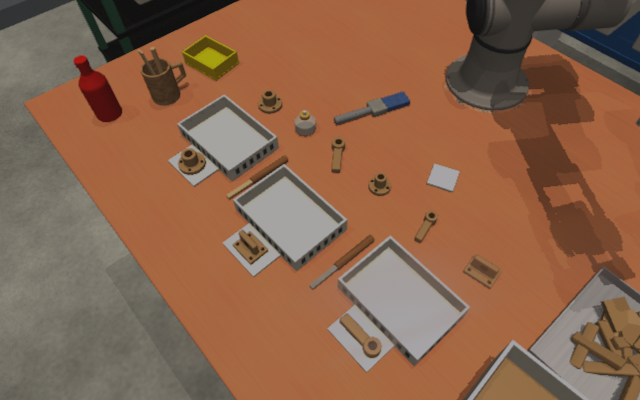

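View pics/top0.png

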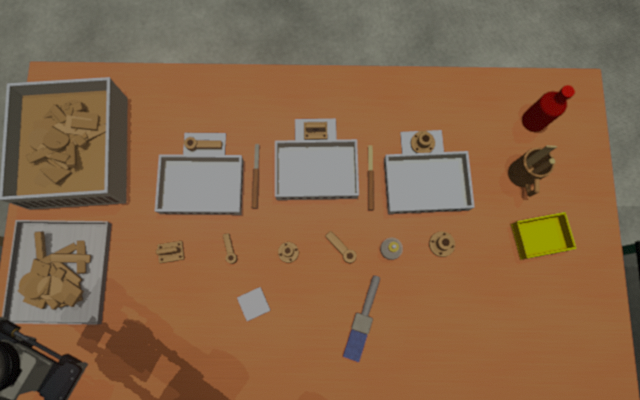

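```bash
cat > crop.py <<'E'
import cv2,numpy as np
def crop(f,x,y,w,h,s):
    im=cv2.resize(f[y:y+h,x:x+w,::-1],None,fx=s,fy=s,interpolation=cv2.INTER_CUBIC)
    for a in range(-(-x//10)*10,x+w,10):
        X=int((a-x+.5)*s); cv2.line(im,(X,0),(X,8),(0,255,0),1); cv2.putText(im,str(a),(X-8,18),0,.32,(0,0,0),1)
    for b in range(-(-y//10)*10,y+h,10):
        Y=int((b-y+.5)*s); cv2.line(im,(0,Y),(8,Y),(0,255,0),1); cv2.putText(im,str(b),(9,Y+4),0,.32,(0,0,0),1)
    return im
E
python3 - <<'E'
from crop import *
t=np.load("pics/top0.npy");s=np.load("pics/scene0.npy")
cv2.imwrite("pics/c1.png",np.vstack([crop(t,145,225,160,50,5),crop(t,310,225,160,50,5)]))
P=[(457,245),(402,202),(354,162),(312,128),(281,99),(245,78)]
im=[crop(s,x,y,50,50,5) for x,y in P]
cv2.imwrite("pics/c2.png",np.vstack([np.hstack(im[:3]),np.hstack(im[3:])]))
a=np.hstack([crop(t,150,130,330,90,2.4)])
cv2.imwrite("pics/c3.png",np.vstack([a,crop(s,170,85,330,150,2.4)]) )
E
```

```text
(no output)
```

View pics/c1.png

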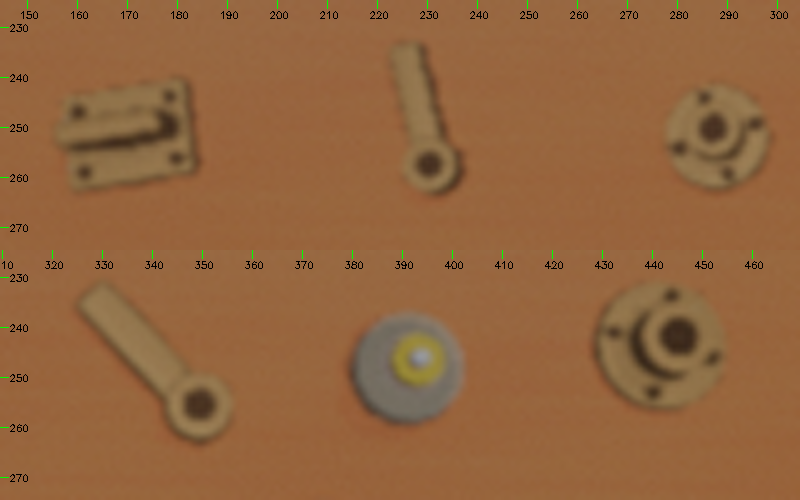

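View pics/c2.png

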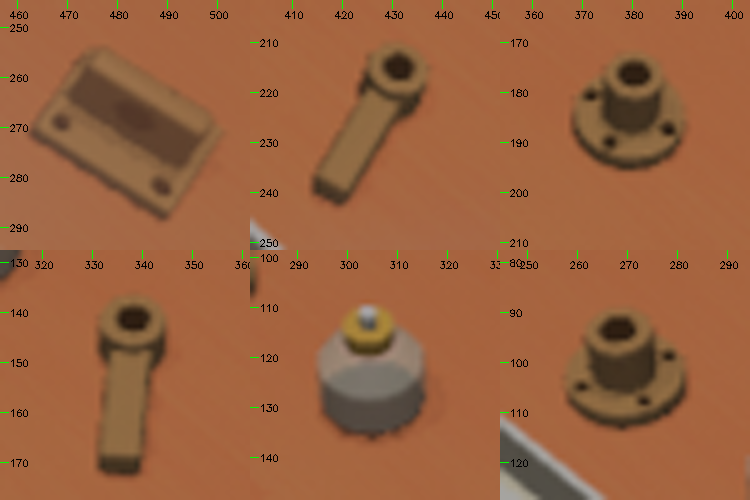

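View pics/c3.png

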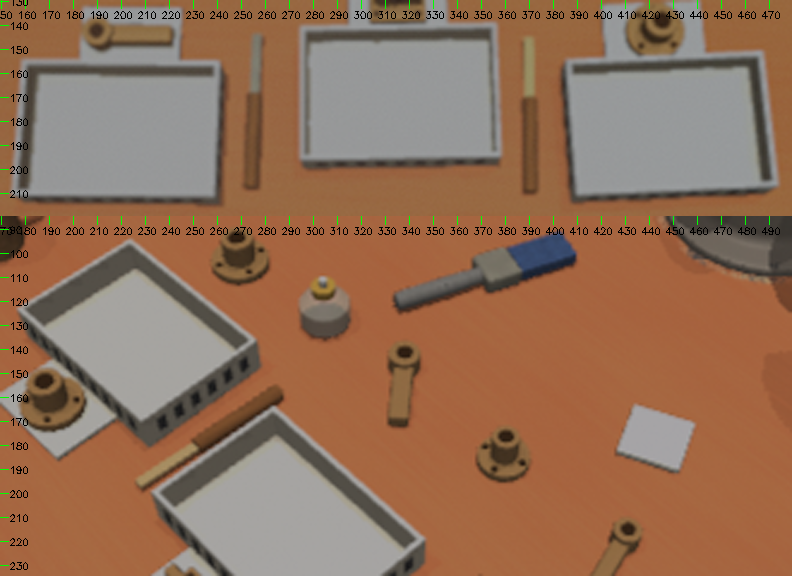

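The top view shows, left to right, the bracket (170,251), short lever (hub 230,257), small flange (boss 287,250), long lever (hub 349,255), lamp (391,248) and large flange (boss 445,242). The trays, by their samples, are lever (200,184), bracket (316,169) and flange (428,182). The scene view shows the same order, so I triangulate next.

```bash
cat > tri.py <<'E'
from plant import camera_model
import cv2,numpy as np
C={n:camera_model(n) for n in("top","scene")}
P={n:np.array(c["intrinsics"])@np.c_[c["R"],c["t"]] for n,c in C.items()}
def tri(a,b):
    X=cv2.triangulatePoints(P["top"],P["scene"],np.array(a,float).reshape(2,1),np.array(b,float).reshape(2,1))[:,0]; X=X[:3]/X[3]
    e=[np.linalg.norm((p:=P[n]@np.r_[X,1])[:2]/p[2]-v) for n,v in(("top",a),("scene",b))]
    return X,max(e)
def onz(n,uv,z):
    c=C[n]; K=np.array(c["intrinsics"]);R=np.array(c["R"]);o=-R.T@c["t"]
    d=R.T@np.linalg.solve(K,[*uv,1]); return o+d*(z-o[2])/d[2]
E
python3 - <<'E'
from tri import *
t=lambda x,y,o=145,r=0:(x/5-.5+o,(y-r)/5-.5+225)
s=lambda x,y,ox,oy,cx,cy:((x-cx)/5-.5+ox,(y-cy)/5-.5+oy)
T3=lambda x,y:(x/2.4-.5+150,y/2.4-.5+130)
S3=lambda x,y:(x/2.4-.5+170,(y-216)/2.4-.5+85)
L=dict(
 sf=(t(712,128),s(634,72,354,162,500,0),.038), lf=(t(679,336,310,250),s(618,329,245,78,500,250),.038),
 sl_hub=(t(429,164),s(399,67,402,202,250,0),.022), sl_end=(t(408,43),s(331,181,402,202,250,0),.016),
 ll_hub=(t(199,404,310,250),s(133,319,312,128,0,250),.022), ll_end=(t(91,293,310,250),s(120,458,312,128,0,250),.016),
 lamp=(t(422,357,310,250),s(368,312,281,99,250,250),.06),
 br_TL=(t(66,97),s(166,213,457,245,0,0),.009),br_TR=(t(184,79),s(33,130,457,245,0,0),.009),
 br_lugL=(t(60,137),s(208,128,457,245,0,0),.042),
 L_TL=(T3(22,62),(416,354),.04),L_TR=(T3(219,62),(340,288),.04),L_BR=(T3(220,198),(391,240),.04),L_BL=(T3(13,198),(467,306),.04),
 B_TR=(T3(496,27),S3(153,491),.04),B_BR=(T3(499,161),S3(274,409),.04),B_BL=(T3(301,165),S3(424,541),.04),B_TL=(T3(301,29),(299,260),.04),
 F_TR=(T3(763,54),S3(19,311),.04),F_BR=(T3(776,187),S3(129,241),.04),F_BL=(T3(571,197),S3(258,343),.04))
for k,(a,b,z) in L.items():
    X,e=tri(a,b); print(k,np.round(X*1e3),"e%.1f"%e,"top@z",np.round(onz("top",a,z)*1e3)[:2],"sc@z",np.round(onz("scene",b,z)*1e3)[:2])
print("F_TL",onz("top",T3(566,61),.04))
for q in [(66,97),(184,79),(196,171),(75,190)]: print(np.round(onz("top",t(*q),.009)*1e3))
E
```

```text
sf [455.  59.  44.] e0.1 top@z [456.  60.] sc@z [452.  56.]
lf [ 480. -309.   44.] e0.1 top@z [ 481. -311.] sc@z [ 477. -314.]
sl_hub [439. 193.  27.] e0.1 top@z [439. 194.] sc@z [436. 191.]
sl_end [496. 208.  19.] e0.6 top@z [498. 208.] sc@z [494. 208.]
ll_hub [447. -87.  27.] e0.1 top@z [448. -87.] sc@z [444. -90.]
ll_end [501. -36.  17.] e0.1 top@z [501. -36.] sc@z [500. -36.]
lamp [ 466. -185.   65.] e0.2 top@z [ 467. -186.] sc@z [ 462. -189.]
br_TL [470. 371.  12.] e0.2 top@z [470. 372.] sc@z [468. 371.]
br_TR [480. 315.  11.] e0.0 top@z [480. 316.] sc@z [479. 315.]
br_lugL [447. 363.  41.] e0.4 top@z [447. 362.] sc@z [447. 364.]
L_TL [680. 370.  53.] e1.4 top@z [682. 377.] sc@z [677. 367.]
L_TR [689. 183.  21.] e1.8 top@z [685. 177.] sc@z [693. 192.]
L_BR [545. 176.  26.] e2.0 top@z [545. 170.] sc@z [550. 184.]
L_BL [543. 372.  40.] e1.5 top@z [542. 374.] sc@z [545. 370.]
B_TR [ 726. -103.   43.] e0.3 top@z [ 726. -103.] sc@z [ 726. -106.]
B_BR [ 588. -107.   38.] e0.8 top@z [ 586. -105.] sc@z [ 590. -107.]
B_BL [581.  90.  36.] e0.9 top@z [579.  91.] sc@z [584.  90.]
B_TL [717.  97.  47.] e1.7 top@z [722.  96.] sc@z [713.  97.]
F_TR [ 701. -373.   40.] e0.2 top@z [ 702. -373.] sc@z [ 701. -372.]
F_BR [ 564. -379.   42.] e0.6 top@z [ 564. -379.] sc@z [ 564. -382.]
F_BL [ 552. -177.   43.] e0.9 top@z [ 551. -176.] sc@z [ 551. -181.]
F_TL [ 0.69126509 -0.17344978  0.04      ]
[470. 372.   9.]
[480. 316.   9.]
[436. 307.   9.]
[426. 364.   9.]
```

```bash
cat > plan.py <<'E'
import numpy as np, sys, json
from plant import read_state
from scipy.spatial.transform import Rotation as Ro
# waypoints: x y z(mm) closing-angle(deg); prints tool-frame shares per call
def plan(W):
    s=read_state(); p=np.array(s["tool_pos"]); R=Ro.from_euler("xyz",s["eef_rot"])
    print("at",np.round(p*1e3,1),"t",round(s["clock"],2))
    for x,y,z,a in W:
        cy=R.as_matrix()[:,1]; 
        d=(np.array([x,y,z])/1e3-p); t=R.inv().apply(d)/.5
        G=Ro.from_euler("xyz",[np.pi,0,np.deg2rad(a)+np.pi/2])
        r=np.rad2deg((R.inv()*G).as_rotvec())/30
        if abs(r[2])>3:  # use the half-turn symmetry
            G=Ro.from_euler("xyz",[np.pi,0,np.deg2rad(a)-np.pi/2]); r=np.rad2deg((R.inv()*G).as_rotvec())/30
        print((x,y,z,a),np.round(t,3).tolist(),np.round(r,3).tolist(),"%.0fmm"%(1e3*np.linalg.norm(d)))
        p=np.array([x,y,z])/1e3; R=G
plan(json.loads(sys.argv[1]))
E
python3 plan.py '[[342,406,160,37],[453,340,100,11],[453,340,13,10]]'
```

```text
at [230.4 471.4 226.1] t 0.1
(342, 406, 160, 37) [-0.258, -0.019, 0.132] [-0.003, 0.0, 0.898] 145mm
(453, 340, 100, 11) [-0.239, 0.098, 0.12] [0.0, -0.0, 0.867] 142mm
(453, 340, 13, 10) [0.0, -0.0, 0.174] [-0.0, -0.0, 0.033] 87mm
```

>>> {"api": "apply_moves", "payload": {
  "rows": [
    [-0.258,-0.019,0.132,0,0,0.9,0.5],
    [-0.258,-0.019,0.132,0,0,0.9,0.5],
    [-0.258,-0.019,0.132,0,0,0.9,0.5],
    [-0.258,-0.019,0.132,0,0,0.9,0.5],
    [-0.258,-0.019,0.132,0,0,0.9,0.5]
  ]
}}

```text
clock: 0.52
tool_pos: [0.3443, 0.4036, 0.158]
eef_rot: [-3.137, 0.001, 2.207]
ft_force: [-0.5, 0.9, -0.0]
gripper_width: 0.685
finger_force: 0.0
```

>>> {"api": "apply_moves", "payload": {
  "rows": [
    [-0.239,0.098,0.12,0,0,0.87,0.5],
    [-0.239,0.098,0.12,0,0,0.87,0.5],
    [-0.239,0.098,0.12,0,0,0.87,0.5],
    [-0.239,0.098,0.12,0,0,0.87,0.5],
    [-0.239,0.098,0.12,0,0,0.87,0.5]
  ]
}}

```text
clock: 0.93
tool_pos: [0.4549, 0.3385, 0.0989]
eef_rot: [-3.139, 0.001, 1.755]
ft_force: [0.2, -0.2, 0.1]
gripper_width: 0.499
finger_force: 0.0
```

```bash
python3 plan.py '[[453,340,13,10],[453,340,13,10]]'; python3 - <<'E'
from crop import *
from plant import *
t=grab_frame("top");s=grab_frame("scene")
cv2.imwrite("pics/d1.png",np.hstack([crop(t,120,200,110,100,3.5),crop(s,420,200,110,100,3.5)]))
E
```

```text
at [454.9 338.5  98.9] t 0.93
(453, 340, 13, 10) [0.004, -0.003, 0.172] [-0.004, 0.002, 0.018] 86mm
(453, 340, 13, 10) [0.0, 0.0, 0.0] [0.0, 0.0, 0.0] 0mm
```

View pics/d1.png

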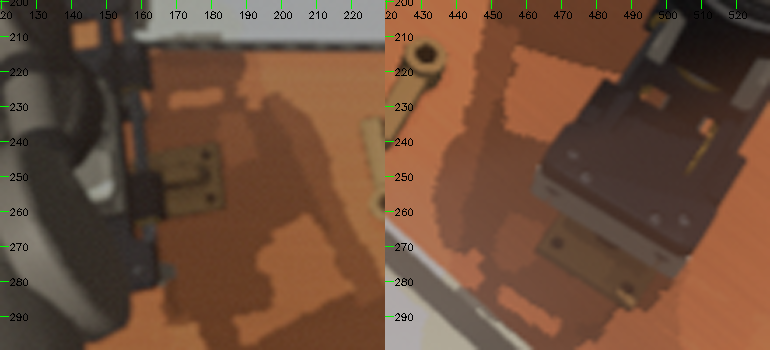

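The gripper stands over the bracket: the plate shows at top (185,250) and scene (480,275), with the fingers open across the lug. I'll descend and grip.

>>> {"api": "apply_moves", "payload": {
  "rows": [
    [0.002,-0.001,0.09,0,0,0.02,0.5],
    [0.002,-0.001,0.16,0,0,0.02,0.5],
    [0.002,-0.001,0.17,0,0,0.02,0.5],
    [0.002,-0.001,0.17,0,0,0.02,0.5],
    [0.002,-0.001,0.17,0,0,0.02,0]
  ]
}}

```text
clock: 1.45
tool_pos: [0.4527, 0.3426, 0.0175]
eef_rot: [3.14, -0.001, 1.752]
ft_force: [-0.4, 0.6, 0.7]
gripper_width: 0.462
finger_force: 0.0
```

>>> {"api": "apply_moves", "payload": {
  "rows": [
    [0,0,0,0,0,0,0],
    [0,0,0,0,0,0,0],
    [0,0,0,0,0,0,0],
    [0,0,0,0,0,0,0],
    [0,0,0,0,0,0,0]
  ]
}}

```text
clock: 1.87
tool_pos: [0.4529, 0.3415, 0.0166]
eef_rot: [3.141, -0.0, 1.75]
ft_force: [-1.3, 0.1, 4.5]
gripper_width: 0.127
finger_force: 30.0
```

>>> {"api": "apply_moves", "payload": {
  "rows": [
    [0,0,0,0,0,0,0],
    [0,0,0,0,0,0,0],
    [0,0,0,0,0,0,0]
  ]
}}

```text
clock: 2.12
tool_pos: [0.4529, 0.3415, 0.0165]
eef_rot: [3.141, -0.0, 1.749]
ft_force: [-1.1, -0.1, 6.5]
gripper_width: 0.131
finger_force: 30.0
```

```bash
python3 plan.py '[[453,340,110,10],[520,170,110,10],[590,80,110,10],[654,-5,100,10],[654,-5,20,10]]'
```

```text
at [452.9 341.5  16.5] t 2.12
(453, 340, 110, 10) [-0.003, -0.0, -0.187] [0.002, -0.001, 0.008] 93mm
(520, 170, 110, 10) [-0.358, 0.073, 0.0] [0.0, 0.0, 0.0] 183mm
(590, 80, 110, 10) [-0.202, 0.107, 0.0] [0.0, 0.0, 0.0] 114mm
(654, -5, 100, 10) [-0.19, 0.097, 0.02] [0.0, 0.0, 0.0] 107mm
(654, -5, 20, 10) [0.0, -0.0, 0.16] [0.0, 0.0, 0.0] 80mm
```

>>> {"api": "apply_moves", "payload": {
  "rows": [
    [0,0,-0.06,0,0,0,0],
    [0,0,-0.14,0,0,0,0],
    [0,0,-0.19,0,0,0,0],
    [0,0,-0.19,0,0,0,0],
    [0,0,-0.19,0,0,0,0]
  ]
}}

```text
clock: 2.53
tool_pos: [0.4534, 0.3417, 0.1122]
eef_rot: [3.138, -0.001, 1.749]
ft_force: [-0.1, 0.1, -0.6]
gripper_width: 0.128
finger_force: 30.0
```

>>> {"api": "apply_moves", "payload": {
  "rows": [
    [-0.05,0.01,0,0,0,0,0],
    [-0.12,0.025,0,0,0,0,0],
    [-0.2,0.041,0,0,0,0,0],
    [-0.28,0.057,0,0,0,0,0],
    [-0.36,0.073,0,0,0,0,0]
  ]
}}

```text
clock: 2.95
tool_pos: [0.5198, 0.1688, 0.1089]
eef_rot: [-3.138, -0.0, 1.75]
ft_force: [1.0, -0.5, -0.9]
gripper_width: 0.128
finger_force: 30.0
```

>>> {"api": "apply_moves", "payload": {
  "rows": [
    [-0.07,0.037,0,0,0,0,0],
    [-0.14,0.074,0,0,0,0,0],
    [-0.2,0.107,0,0,0,0,0],
    [-0.26,0.137,0,0,0,0,0],
    [-0.31,0.163,0.01,0,0,0,0]
  ]
}}

```text
clock: 3.37
tool_pos: [0.629, 0.0302, 0.1043]
eef_rot: [-3.14, -0.0, 1.748]
ft_force: [0.5, 0.6, -0.6]
gripper_width: 0.127
finger_force: 30.0
```

>>> {"api": "apply_moves", "payload": {
  "rows": [
    [-0.05,0.025,0.01,0,0,0,0],
    [-0.08,0.041,0.01,0,0,0,0],
    [-0.08,0.041,0.01,0,0,0,0]
  ]
}}

```text
clock: 3.62
tool_pos: [0.6561, -0.0066, 0.0977]
eef_rot: [-3.139, -0.0, 1.746]
ft_force: [-0.8, -0.0, -1.0]
gripper_width: 0.132
finger_force: 30.0
```

```bash
python3 plan.py '[[654,-5,24,10]]';python3 - <<'E'
from crop import *
from plant import *
t=grab_frame("top");s=grab_frame("scene")
cv2.imwrite("pics/d2.png",np.hstack([crop(t,260,120,110,110,3.5),crop(s,220,150,140,110,3)[:,:415][:330] if 0 else cv2.resize(crop(s,230,140,110,110,3.5),(385,385))]))
E
```

```text
at [656.1  -6.6  97.7] t 3.62
(654, -5, 24, 10) [0.004, -0.003, 0.147] [-0.005, -0.0, 0.001] 74mm
```

View pics/d2.png

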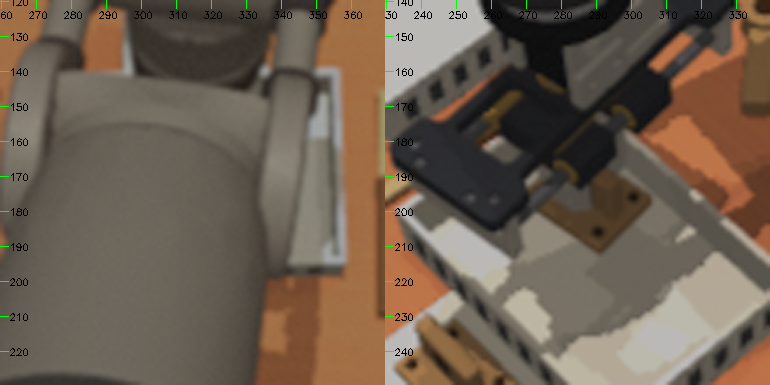

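The scene view shows the bracket held level above its tray (plate at scene 290,200). I lower it and release.

>>> {"api": "apply_moves", "payload": {
  "rows": [
    [0.002,-0.001,0.06,0,0,0,0],
    [0.002,-0.001,0.11,0,0,0,0],
    [0.002,-0.001,0.14,0,0,0,0],
    [0.002,-0.001,0.15,0,0,0,0],
    [0.002,-0.001,0.15,0,0,0,0]
  ]
}}

```text
clock: 4.13
tool_pos: [0.6532, -0.0009, 0.0239]
eef_rot: [-3.138, -0.001, 1.751]
ft_force: [0.2, 0.1, -0.7]
gripper_width: 0.127
finger_force: 30.0
```

>>> {"api": "apply_moves", "payload": {
  "rows": [
    [0,0,0,0,0,0,0],
    [0,0,0,0,0,0,0]
  ]
}}

```text
clock: 4.3
tool_pos: [0.6557, -0.0018, 0.0272]
eef_rot: [3.139, 0.001, 1.75]
ft_force: [0.4, 0.0, -0.8]
gripper_width: 0.13
finger_force: 30.0
```

>>> {"api": "apply_moves", "payload": {
  "rows": [
    [0,0,0.004,0,0,0,0],
    [0,0,0.004,0,0,0,0],
    [0,0,0.004,0,0,0,0]
  ]
}}

```text
clock: 4.55
tool_pos: [0.6552, -0.0022, 0.0243]
eef_rot: [3.141, 0.0, 1.75]
ft_force: [-0.0, 1.4, 0.6]
gripper_width: 0.129
finger_force: 30.0
```

>>> {"api": "apply_moves", "payload": {
  "rows": [
    [0,0,0.004,0,0,0,0],
    [0,0,0.004,0,0,0,0],
    [0,0,0.004,0,0,0,0]
  ]
}}

```text
clock: 4.8
tool_pos: [0.6549, -0.0023, 0.0216]
eef_rot: [-3.141, -0.0, 1.749]
ft_force: [1.1, 1.3, 0.0]
gripper_width: 0.13
finger_force: 30.0
```

>>> {"api": "apply_moves", "payload": {
  "rows": [
    [0,0,0.002,0,0,0,0],
    [0,0,0.003,0,0,0,0],
    [0,0,0.003,0,0,0,0],
    [0,0,0.003,0,0,0,0],
    [0,0,0.003,0,0,0,0.35]
  ]
}}

```text
clock: 5.22
tool_pos: [0.6552, -0.0022, 0.021]
eef_rot: [3.141, 0.0, 1.75]
ft_force: [0.8, -0.1, -0.3]
gripper_width: 0.163
finger_force: 0.0
```

>>> {"api": "apply_moves", "payload": {
  "rows": [
    [0,0,0,0,0,0,0.35],
    [0,0,0,0,0,0,0.35],
    [0,0,0,0,0,0,0.35],
    [0,0,0,0,0,0,0.35]
  ]
}}

```text
clock: 5.55
tool_pos: [0.6549, -0.0022, 0.02]
eef_rot: [-3.141, -0.0, 1.75]
ft_force: [0.1, -0.0, 0.5]
gripper_width: 0.347
finger_force: 0.0
```

>>> {"api": "apply_moves", "payload": {
  "rows": [
    [0,0,-0.04,0,0,0,0.35],
    [0,0,-0.1,0,0,0,0.35],
    [0,0,-0.18,0,0,0,0.4],
    [0,0,-0.2,0,0,0,0.5],
    [0,0,-0.2,0,0,0,0.5]
  ]
}}

```text
clock: 5.97
tool_pos: [0.6573, -0.0024, 0.1247]
eef_rot: [3.134, 0.002, 1.75]
ft_force: [0.5, 0.2, -0.5]
gripper_width: 0.479
finger_force: 0.0
```

```bash
python3 plan.py '[[550,30,110,10],[454,58,100,10],[454,58,14,10]]'
```

```text
at [657.3  -2.4 124.7] t 5.97
(550, 30, 110, 10) [0.102, -0.2, 0.028] [0.015, 0.004, 0.008] 113mm
(454, 58, 100, 10) [0.088, -0.179, 0.02] [0.0, 0.0, 0.0] 100mm
(454, 58, 14, 10) [0.0, -0.0, 0.172] [0.0, 0.0, 0.0] 86mm
```

>>> {"api": "apply_moves", "payload": {
  "rows": [
    [0.038,-0.073,0.01,0,0,0,0.5],
    [0.07,-0.137,0.02,0,0,0,0.5],
    [0.102,-0.2,0.03,0,0,0,0.5],
    [0.132,-0.261,0.04,0,0,0,0.5],
    [0.162,-0.32,0.04,0,0,0,0.5]
  ]
}}

```text
clock: 6.38
tool_pos: [0.4796, 0.0495, 0.0981]
eef_rot: [-3.138, -0.001, 1.749]
ft_force: [0.4, -1.1, 0.1]
gripper_width: 0.496
finger_force: 0.0
```

>>> {"api": "apply_moves", "payload": {
  "rows": [
    [0.018,-0.039,0.01,0,0,0,0.5],
    [0.028,-0.059,0.03,0,0,0,0.5],
    [0.028,-0.059,0.05,0,0,0,0.5],
    [0.028,-0.059,0.05,0,0,0,0.5],
    [0.028,-0.059,0.05,0,0,0,0.5]
  ]
}}

```text
clock: 6.8
tool_pos: [0.451, 0.0576, 0.0744]
eef_rot: [-3.14, -0.001, 1.75]
ft_force: [-0.1, 0.1, 0.3]
gripper_width: 0.504
finger_force: 0.0
```

```bash
python3 plan.py '[[454,58,14,10]]'; python3 - <<'E'
from crop import *
from plant import *
t=grab_frame("top");s=grab_frame("scene")
cv2.imwrite("pics/d3.png",np.hstack([crop(t,240,130,110,150,3.5),crop(s,225,125,180,150,2.3)[:350] if 0 else crop(s,290,125,110,150,3.5)]))
E
```

```text
at [451.   57.6  74.4] t 6.8
(454, 58, 14, 10) [-0.0, 0.006, 0.121] [-0.004, -0.001, 0.008] 60mm
```

View pics/d3.png

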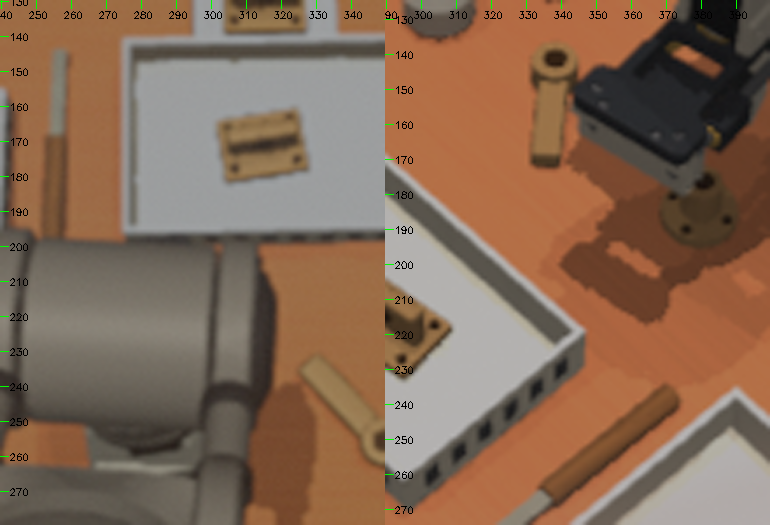

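The bracket lies flat in its tray at top (314,171). The fingers straddle the small flange's boss (scene 381,176), so I go down.

>>> {"api": "apply_moves", "payload": {
  "rows": [
    [0,0.004,0.04,0,0,0,0.5],
    [0,0.005,0.09,0,0,0,0.5],
    [0,0.005,0.12,0,0,0,0.5],
    [0,0.005,0.12,0,0,0,0.5],
    [0,0.005,0.12,0,0,0,0.5]
  ]
}}

```text
clock: 7.32
tool_pos: [0.4541, 0.0579, 0.015]
eef_rot: [-3.14, -0.0, 1.749]
ft_force: [0.0, -0.5, 0.5]
gripper_width: 0.501
finger_force: 0.0
```

>>> {"api": "apply_moves", "payload": {
  "rows": [
    [0,0,0,0,0,0,0],
    [0,0,0,0,0,0,0],
    [0,0,0,0,0,0,0],
    [0,0,0,0,0,0,0],
    [0,0,0,0,0,0,0]
  ]
}}

```text
clock: 7.73
tool_pos: [0.4547, 0.058, 0.0161]
eef_rot: [3.14, 0.0, 1.75]
ft_force: [-0.7, -0.9, 6.9]
gripper_width: 0.275
finger_force: 30.0
```

>>> {"api": "apply_moves", "payload": {
  "rows": [
    [0,0,0,0,0,0,0],
    [0,0,0,0,0,0,0]
  ]
}}

```text
clock: 7.9
tool_pos: [0.4546, 0.058, 0.016]
eef_rot: [3.14, 0.0, 1.75]
ft_force: [-0.8, -0.5, 6.5]
gripper_width: 0.272
finger_force: 30.0
```

```bash
python3 plan.py '[[454,58,120,10],[530,-80,120,10],[624,-231,110,10],[624,-231,25,10]]'
```

```text
at [454.6  58.   16. ] t 7.9
(454, 58, 120, 10) [0.0, -0.001, -0.208] [0.003, 0.001, 0.008] 104mm
(530, -80, 120, 10) [-0.298, 0.102, 0.0] [0.0, 0.0, 0.0] 158mm
(624, -231, 110, 10) [-0.33, 0.133, 0.02] [0.0, 0.0, 0.0] 178mm
(624, -231, 25, 10) [0.0, -0.0, 0.17] [0.0, 0.0, 0.0] 85mm
```

>>> {"api": "apply_moves", "payload": {
  "rows": [
    [0,0,-0.06,0,0,0,0],
    [0,0,-0.14,0,0,0,0],
    [0,0,-0.2,0,0,0,0],
    [0,0,-0.21,0,0,0,0],
    [0,0,-0.21,0,0,0,0]
  ]
}}

```text
clock: 8.32
tool_pos: [0.4554, 0.058, 0.1223]
eef_rot: [3.136, 0.001, 1.75]
ft_force: [0.6, -0.3, 0.3]
gripper_width: 0.275
finger_force: 30.0
```

>>> {"api": "apply_moves", "payload": {
  "rows": [
    [-0.05,0.017,0,0,0,0,0],
    [-0.11,0.038,0,0,0,0,0],
    [-0.17,0.058,0,0,0,0,0],
    [-0.24,0.082,0,0,0,0,0],
    [-0.3,0.102,0,0,0,0,0]
  ]
}}

```text
clock: 8.73
tool_pos: [0.5308, -0.0821, 0.1184]
eef_rot: [-3.139, -0.001, 1.75]
ft_force: [1.1, -0.1, 0.3]
gripper_width: 0.275
finger_force: 30.0
```

>>> {"api": "apply_moves", "payload": {
  "rows": [
    [-0.07,0.028,0,0,0,0,0],
    [-0.14,0.056,0,0,0,0,0],
    [-0.21,0.085,0,0,0,0,0],
    [-0.28,0.113,0.01,0,0,0,0],
    [-0.33,0.133,0.02,0,0,0,0]
  ]
}}

```text
clock: 9.15
tool_pos: [0.6261, -0.2338, 0.1078]
eef_rot: [-3.14, -0.001, 1.748]
ft_force: [0.6, -0.2, -0.1]
gripper_width: 0.275
finger_force: 30.0
```

>>> {"api": "apply_moves", "payload": {
  "rows": [
    [0,0,0,0,0,0,0],
    [0,0,0,0,0,0,0],
    [0,0,0,0,0,0,0]
  ]
}}

```text
clock: 9.4
tool_pos: [0.6245, -0.2301, 0.1082]
eef_rot: [-3.139, -0.003, 1.749]
ft_force: [0.4, -0.3, -0.9]
gripper_width: 0.278
finger_force: 30.0
```

```bash
python3 plan.py '[[624,-231,26,10]]'
```

```text
at [ 624.5 -230.1  108.2] t 9.4
(624, -231, 26, 10) [-0.002, -0.001, 0.164] [-0.005, -0.005, 0.008] 82mm
```

>>> {"api": "apply_moves", "payload": {
  "rows": [
    [0,0,0.06,0,0,0,0],
    [0,0,0.12,0,0,0,0],
    [0,0,0.155,0,0,0,0],
    [0,0,0.164,0,0,0,0],
    [0,0,0.164,0,0,0,0]
  ]
}}

```text
clock: 9.82
tool_pos: [0.6245, -0.2294, 0.0269]
eef_rot: [-3.139, -0.002, 1.751]
ft_force: [0.0, 0.7, -0.3]
gripper_width: 0.277
finger_force: 30.0
```

>>> {"api": "apply_moves", "payload": {
  "rows": [
    [0,0,0.003,0,0,0,0],
    [0,0,0.006,0,0,0,0],
    [0,0,0.009,0,0,0,0],
    [0,0,0.009,0,0,0,0],
    [0,0,0.009,0,0,0,0]
  ]
}}

```text
clock: 10.23
tool_pos: [0.6259, -0.2312, 0.0244]
eef_rot: [3.141, 0.001, 1.75]
ft_force: [-0.5, 0.4, -0.0]
gripper_width: 0.274
finger_force: 30.0
```

>>> {"api": "apply_moves", "payload": {
  "rows": [
    [0,0,0.001,0,0,0,0],
    [0,0,0.001,0,0,0,0]
  ]
}}

```text
clock: 10.4
tool_pos: [0.6257, -0.2311, 0.0234]
eef_rot: [3.141, 0.0, 1.749]
ft_force: [0.2, -0.0, 0.1]
gripper_width: 0.276
finger_force: 30.0
```

Two more millimetres, then release. After that, retreat and head for the large flange.

>>> {"api": "apply_moves", "payload": {
  "rows": [
    [0,0,0.003,0,0,0,0],
    [0,0,0.005,0,0,0,0],
    [0,0,0.005,0,0,0,0],
    [0,0,0.005,0,0,0,0],
    [0,0,0.005,0,0,0,0.5]
  ]
}}

```text
clock: 10.82
tool_pos: [0.6258, -0.2311, 0.0209]
eef_rot: [3.141, 0.0, 1.75]
ft_force: [0.4, 0.4, 0.7]
gripper_width: 0.31
finger_force: 0.0
```

>>> {"api": "apply_moves", "payload": {
  "rows": [
    [0,0,0,0,0,0,0.5],
    [0,0,0,0,0,0,0.5],
    [0,0,0,0,0,0,0.5],
    [0,0,0,0,0,0,0.5]
  ]
}}

```text
clock: 11.15
tool_pos: [0.6256, -0.231, 0.0205]
eef_rot: [-3.141, -0.0, 1.75]
ft_force: [-0.7, 0.1, -0.0]
gripper_width: 0.496
finger_force: 0.0
```

>>> {"api": "apply_moves", "payload": {
  "rows": [
    [0,0,-0.04,0,0,0,0.5],
    [0,0,-0.1,0,0,0,0.5],
    [0,0,-0.18,0,0,0,0.6],
    [0,0,-0.2,0,0,0,0.6],
    [0,0,-0.2,0,0,0,0.6]
  ]
}}

```text
clock: 11.57
tool_pos: [0.6278, -0.2321, 0.1253]
eef_rot: [3.135, 0.005, 1.75]
ft_force: [0.7, 0.3, 1.3]
gripper_width: 0.592
finger_force: 0.0
```

```bash
python3 plan.py '[[479,-312,95,10],[479,-312,15,10]]'
```

```text
at [ 627.8 -232.1  125.3] t 11.57
(479, -312, 95, 10) [-0.104, -0.322, 0.059] [0.013, 0.01, 0.008] 172mm
(479, -312, 15, 10) [0.0, -0.0, 0.16] [0.0, 0.0, 0.0] 80mm
```

>>> {"api": "apply_moves", "payload": {
  "rows": [
    [-0.023,-0.071,0.01,0,0,0,0.6],
    [-0.046,-0.142,0.02,0,0,0,0.6],
    [-0.069,-0.213,0.03,0,0,0,0.6],
    [-0.09,-0.28,0.05,0,0,0,0.6],
    [-0.103,-0.318,0.06,0,0,0,0.6]
  ]
}}

```text
clock: 11.98
tool_pos: [0.4743, -0.3102, 0.0884]
eef_rot: [-3.138, -0.003, 1.748]
ft_force: [1.1, -1.1, 0.5]
gripper_width: 0.603
finger_force: 0.0
```

>>> {"api": "apply_moves", "payload": {
  "rows": [
    [0,0,0.02,0,0,0,0.6],
    [0,0,0.04,0,0,0,0.6],
    [0,0,0.04,0,0,0,0.6],
    [0,0,0.04,0,0,0,0.6]
  ]
}}

```text
clock: 12.32
tool_pos: [0.4788, -0.309, 0.0695]
eef_rot: [-3.141, -0.002, 1.751]
ft_force: [0.3, -0.2, -0.3]
gripper_width: 0.598
finger_force: 0.0
```

```bash
python3 plan.py '[[479,-312,15,10]]'; python3 - <<'E'
from crop import *
from plant import *
t=grab_frame("top");s=grab_frame("scene")
cv2.imwrite("pics/d4.png",np.hstack([crop(t,370,130,110,150,3.5),crop(s,170,70,150,150,3.5)[:, :]]))
E
```

```text
at [ 478.8 -309.    69.5] t 12.32
(479, -312, 15, 10) [-0.006, -0.001, 0.109] [-0.002, -0.003, 0.01] 55mm
```

View pics/d4.png

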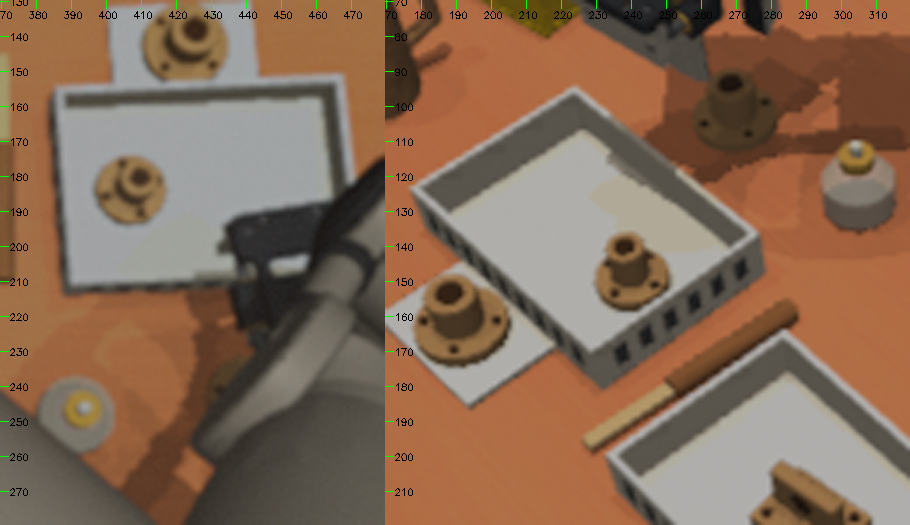

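The small flange lies flat in its tray (top 407,183) and the lamp is untouched. The gripper is over the large flange (scene 268,98). I grip it.

>>> {"api": "apply_moves", "payload": {
  "rows": [
    [-0.004,-0.001,0.04,0,0,0,0.6],
    [-0.005,-0.001,0.08,0,0,0,0.6],
    [-0.005,-0.001,0.108,0,0,0,0.6],
    [-0.005,-0.001,0.108,0,0,0,0.6],
    [-0.005,-0.001,0.108,0,0,0,0.6]
  ]
}}

```text
clock: 12.83
tool_pos: [0.4787, -0.312, 0.0166]
eef_rot: [-3.141, -0.001, 1.751]
ft_force: [0.5, -0.4, 0.3]
gripper_width: 0.6
finger_force: 0.0
```

>>> {"api": "apply_moves", "payload": {
  "rows": [
    [0,0,0,0,0,0,0],
    [0,0,0,0,0,0,0],
    [0,0,0,0,0,0,0],
    [0,0,0,0,0,0,0],
    [0,0,0,0,0,0,0]
  ]
}}

```text
clock: 13.25
tool_pos: [0.4788, -0.3129, 0.0176]
eef_rot: [3.14, 0.001, 1.749]
ft_force: [0.8, 0.5, 3.8]
gripper_width: 0.362
finger_force: 30.0
```

>>> {"api": "apply_moves", "payload": {
  "rows": [
    [0,0,0,0,0,0,0],
    [0,0,0,0,0,0,0]
  ]
}}

```text
clock: 13.42
tool_pos: [0.4788, -0.3129, 0.0176]
eef_rot: [3.14, 0.001, 1.75]
ft_force: [-0.5, 1.2, 6.4]
gripper_width: 0.365
finger_force: 30.0
```

```bash
python3 plan.py '[[479,-312,120,10],[630,-321,110,10],[630,-321,25,10]]'
```

```text
at [ 478.8 -312.9   17.6] t 13.42
(479, -312, 120, 10) [0.001, 0.001, -0.205] [0.002, 0.002, 0.008] 102mm
(630, -321, 110, 10) [-0.07, 0.294, 0.02] [0.0, 0.0, 0.0] 152mm
(630, -321, 25, 10) [0.0, -0.0, 0.17] [0.0, 0.0, 0.0] 85mm
```

>>> {"api": "apply_moves", "payload": {
  "rows": [
    [0,0,-0.06,0,0,0,0],
    [0,0,-0.14,0,0,0,0],
    [0,0,-0.2,0,0,0,0],
    [0,0,-0.2,0,0,0,0],
    [0,0,-0.2,0,0,0,0]
  ]
}}

```text
clock: 13.83
tool_pos: [0.479, -0.3132, 0.1185]
eef_rot: [3.139, 0.003, 1.75]
ft_force: [0.9, 0.1, -0.3]
gripper_width: 0.362
finger_force: 30.0
```

>>> {"api": "apply_moves", "payload": {
  "rows": [
    [-0.012,0.05,0,0,0,0,0],
    [-0.028,0.12,0,0,0,0,0],
    [-0.045,0.19,0.01,0,0,0,0],
    [-0.061,0.255,0.02,0,0,0,0],
    [-0.07,0.294,0.02,0,0,0,0]
  ]
}}

```text
clock: 14.25
tool_pos: [0.6306, -0.3197, 0.1029]
eef_rot: [-3.139, -0.003, 1.75]
ft_force: [-0.8, 0.0, -0.8]
gripper_width: 0.358
finger_force: 30.0
```

>>> {"api": "apply_moves", "payload": {
  "rows": [
    [0,0,0,0,0,0,0],
    [0,0,0,0,0,0,0],
    [0,0,0,0,0,0,0]
  ]
}}

```text
clock: 14.5
tool_pos: [0.6278, -0.3204, 0.1049]
eef_rot: [-3.139, -0.002, 1.749]
ft_force: [-0.4, -0.5, -0.4]
gripper_width: 0.36
finger_force: 30.0
```

```bash
python3 plan.py '[[630,-321,27,10]]'
```

```text
at [ 627.8 -320.4  104.9] t 14.5
(630, -321, 27, 10) [-0.002, 0.005, 0.156] [-0.005, -0.004, 0.008] 78mm
```

>>> {"api": "apply_moves", "payload": {
  "rows": [
    [0,0,0.06,0,0,0,0],
    [0,0,0.12,0,0,0,0],
    [0,0,0.15,0,0,0,0],
    [0,0,0.155,0,0,0,0],
    [0,0,0.155,0,0,0,0]
  ]
}}

```text
clock: 14.92
tool_pos: [0.6276, -0.3208, 0.0283]
eef_rot: [-3.139, -0.002, 1.749]
ft_force: [0.6, 0.5, 0.1]
gripper_width: 0.36
finger_force: 30.0
```

>>> {"api": "apply_moves", "payload": {
  "rows": [
    [0,0,0,0,0,0,0],
    [0,0,0.003,0,0,0,0],
    [0,0,0.006,0,0,0,0],
    [0,0,0.006,0,0,0,0],
    [0,0,0.006,0,0,0,0]
  ]
}}

```text
clock: 15.33
tool_pos: [0.6294, -0.321, 0.0268]
eef_rot: [3.141, 0.001, 1.75]
ft_force: [-0.4, 0.8, -0.1]
gripper_width: 0.361
finger_force: 30.0
```

>>> {"api": "apply_moves", "payload": {
  "rows": [
    [0,0,0.003,0,0,0,0],
    [0,0,0.006,0,0,0,0],
    [0,0,0.008,0,0,0,0],
    [0,0,0.008,0,0,0,0],
    [0,0,0.008,0,0,0,0]
  ]
}}

```text
clock: 15.75
tool_pos: [0.6292, -0.3208, 0.0226]
eef_rot: [3.141, 0.0, 1.75]
ft_force: [-2.0, 2.2, 4.4]
gripper_width: 0.36
finger_force: 30.0
```

>>> {"api": "apply_moves", "payload": {
  "rows": [
    [0,0,0,0,0,0,0],
    [0,0,0,0,0,0,0.55],
    [0,0,0,0,0,0,0.55],
    [0,0,0,0,0,0,0.55],
    [0,0,0,0,0,0,0.55]
  ]
}}

```text
clock: 16.17
tool_pos: [0.6291, -0.3208, 0.0218]
eef_rot: [-3.141, -0.0, 1.75]
ft_force: [-0.5, 0.9, 0.5]
gripper_width: 0.543
finger_force: 0.0
```

>>> {"api": "apply_moves", "payload": {
  "rows": [
    [0,0,0,0,0,0,0.55],
    [0,0,-0.06,0,0,0,0.55],
    [0,0,-0.14,0,0,0,0.55],
    [0,0,-0.2,0,0,0,0.55],
    [0,0,-0.2,0,0,0,0.55]
  ]
}}

```text
clock: 16.58
tool_pos: [0.6324, -0.3229, 0.1305]
eef_rot: [3.132, 0.009, 1.75]
ft_force: [0.5, -0.9, 2.0]
gripper_width: 0.55
finger_force: 0.0
```

```bash
python3 plan.py '[[590,-210,130,-17],[530,-120,130,-46],[472,-63.5,90,-46],[472,-63.5,4,-46]]'
```

```text
at [ 632.4 -322.9  130.5] t 16.58
(590, -210, 130, -17) [0.237, -0.043, -0.002] [0.022, 0.012, 0.908] 121mm
(530, -120, 130, -46) [0.137, -0.167, -0.0] [-0.0, -0.0, 0.967] 108mm
(472, -63.5, 90, -46) [-0.005, -0.162, 0.08] [0.0, 0.0, 0.0] 90mm
(472, -63.5, 4, -46) [0.0, -0.0, 0.172] [0.0, 0.0, 0.0] 86mm
```

>>> {"api": "apply_moves", "payload": {
  "rows": [
    [0.06,-0.01,0,0,0,0.23,0.5],
    [0.12,-0.022,0,0,0,0.46,0.5],
    [0.18,-0.033,0,0,0,0.69,0.5],
    [0.237,-0.043,0,0,0,0.9,0.5],
    [0.237,-0.043,0,0,0,0.9,0.5]
  ]
}}

```text
clock: 17.0
tool_pos: [0.5852, -0.2031, 0.122]
eef_rot: [-3.138, -0.002, 1.276]
ft_force: [0.2, -0.5, -0.5]
gripper_width: 0.501
finger_force: 0.0
```

>>> {"api": "apply_moves", "payload": {
  "rows": [
    [0.034,-0.042,0,0,0,0.23,0.45],
    [0.068,-0.084,0,0,0,0.46,0.45],
    [0.102,-0.125,0,0,0,0.69,0.45],
    [0.137,-0.167,0,0,0,0.92,0.45],
    [0.137,-0.167,0,0,0,0.967,0.45]
  ]
}}

```text
clock: 17.42
tool_pos: [0.5241, -0.1151, 0.122]
eef_rot: [-3.138, 0.001, 0.769]
ft_force: [-0.6, 0.8, -1.9]
gripper_width: 0.447
finger_force: 0.0
```

>>> {"api": "apply_moves", "payload": {
  "rows": [
    [-0.002,-0.06,0.02,0,0,0,0.45],
    [-0.004,-0.12,0.05,0,0,0,0.45],
    [-0.005,-0.162,0.08,0,0,0,0.45],
    [-0.005,-0.162,0.08,0,0,0,0.45],
    [-0.005,-0.162,0.08,0,0,0,0.45]
  ]
}}

```text
clock: 17.83
tool_pos: [0.4684, -0.0621, 0.0819]
eef_rot: [-3.141, 0.0, 0.774]
ft_force: [0.4, 0.4, 0.8]
gripper_width: 0.451
finger_force: 0.0
```

>>> {"api": "apply_moves", "payload": {
  "rows": [
    [0,0,0,0,0,0,0.45],
    [0,0,0,0,0,0,0.45]
  ]
}}

```text
clock: 18.0
tool_pos: [0.4703, -0.0633, 0.0829]
eef_rot: [3.139, -0.001, 0.772]
ft_force: [0.6, -0.1, -0.1]
gripper_width: 0.45
finger_force: 0.0
```

```bash
python3 plan.py '[[472,-63.5,25,-46],[472,-63.5,4,-46]]'; python3 - <<'E'
from crop import *
from plant import *
t=grab_frame("top");s=grab_frame("scene")
cv2.imwrite("pics/d5.png",np.hstack([crop(t,310,140,160,140,2.5),crop(s,240,80,150,140,2.5)]))
E
```

```text
at [470.3 -63.3  82.9] t 18.0
(472, -63.5, 25, -46) [0.002, 0.002, 0.116] [0.005, -0.003, 0.007] 58mm
(472, -63.5, 4, -46) [0.0, -0.0, 0.042] [0.0, 0.0, 0.0] 21mm
```

View pics/d5.png

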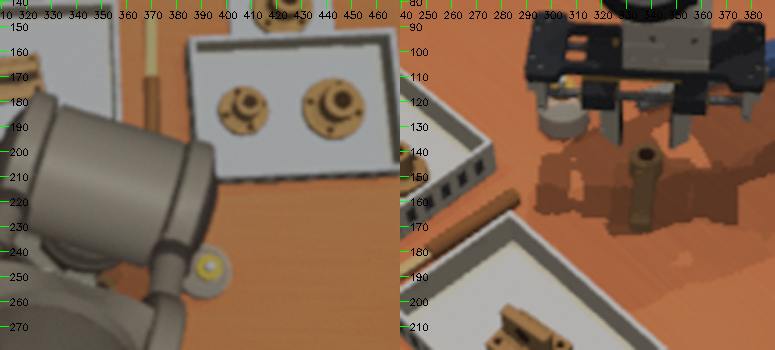

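Both flanges lie flat side by side (top 407,183 and 442,181), and the lamp is clear at (391,246). The fingers straddle the long lever's bar, so I go down in steps.

>>> {"api": "apply_moves", "payload": {
  "rows": [
    [0.002,0.001,0.05,0,0,0,0.45],
    [0.002,0.001,0.1,0,0,0,0.45],
    [0.002,0.001,0.14,0,0,0,0.45],
    [0.002,0.001,0.14,0,0,0,0.45],
    [0.002,0.001,0.14,0,0,0,0.45]
  ]
}}

```text
clock: 18.52
tool_pos: [0.4694, -0.062, 0.0119]
eef_rot: [-3.14, 0.001, 0.772]
ft_force: [0.4, -0.2, -0.6]
gripper_width: 0.449
finger_force: 0.0
```

>>> {"api": "apply_moves", "payload": {
  "rows": [
    [0,0,0,0,0,0,0.45],
    [0,0,0,0,0,0,0.45]
  ]
}}

```text
clock: 18.68
tool_pos: [0.4706, -0.0622, 0.0135]
eef_rot: [3.139, -0.001, 0.772]
ft_force: [0.5, -0.4, -0.5]
gripper_width: 0.451
finger_force: 0.0
```

>>> {"api": "apply_moves", "payload": {
  "rows": [
    [0,0.001,0.01,0,0,0,0.45],
    [0,0.001,0.018,0,0,0,0.45],
    [0,0.001,0.018,0,0,0,0.45],
    [0,0.001,0.018,0,0,0,0.45],
    [0,0.001,0.018,0,0,0,0]
  ]
}}

```text
clock: 19.1
tool_pos: [0.4699, -0.0621, 0.0033]
eef_rot: [3.142, -0.0, 0.772]
ft_force: [0.5, 0.2, -0.4]
gripper_width: 0.418
finger_force: 0.0
```

>>> {"api": "apply_moves", "payload": {
  "rows": [
    [0,0,0,0,0,0,0],
    [0,0,0,0,0,0,0],
    [0,0,0,0,0,0,0],
    [0,0,0,0,0,0,0],
    [0,0,0,0,0,0,0]
  ]
}}

```text
clock: 19.52
tool_pos: [0.47, -0.0622, 0.0033]
eef_rot: [3.141, -0.0, 0.772]
ft_force: [0.5, -0.4, 0.3]
gripper_width: 0.211
finger_force: 30.0
```

>>> {"api": "apply_moves", "payload": {
  "rows": [
    [0,0,0,0,0,0,0],
    [0,0,0,0,0,0,0]
  ]
}}

```text
clock: 19.68
tool_pos: [0.47, -0.0622, 0.0033]
eef_rot: [3.141, -0.0, 0.772]
ft_force: [0.1, 0.8, 0.7]
gripper_width: 0.212
finger_force: 30.0
```

```bash
python3 plan.py '[[472,-63,110,-46],[520,80,120,-46],[616,244,110,-46],[616,244,20,-46]]'
```

```text
at [470.  -62.2   3.3] t 19.68
(472, -63, 110, -46) [0.002, 0.004, -0.213] [0.001, -0.0, 0.008] 107mm
(520, 80, 120, -46) [0.268, -0.139, -0.02] [0.0, 0.0, 0.0] 151mm
(616, 244, 110, -46) [0.366, -0.103, 0.02] [0.0, 0.0, 0.0] 190mm
(616, 244, 20, -46) [0.0, -0.0, 0.18] [0.0, 0.0, 0.0] 90mm
```

>>> {"api": "apply_moves", "payload": {
  "rows": [
    [0,0,-0.04,0,0,0,0],
    [0,0,-0.11,0,0,0,0],
    [0,0,-0.18,0,0,0,0],
    [0,0,-0.22,0,0,0,0],
    [0,0,-0.22,0,0,0,0]
  ]
}}

```text
clock: 20.1
tool_pos: [0.4723, -0.0628, 0.1173]
eef_rot: [3.135, -0.004, 0.772]
ft_force: [-0.1, -0.5, -0.2]
gripper_width: 0.216
finger_force: 30.0
```

>>> {"api": "apply_moves", "payload": {
  "rows": [
    [0.04,-0.021,0,0,0,0,0],
    [0.09,-0.047,0,0,0,0,0],
    [0.15,-0.078,0,0,0,0,0],
    [0.21,-0.109,-0.01,0,0,0,0],
    [0.27,-0.139,-0.01,0,0,0,0]
  ]
}}

```text
clock: 20.52
tool_pos: [0.518, 0.0832, 0.1177]
eef_rot: [-3.141, 0.001, 0.771]
ft_force: [0.7, -0.2, -0.4]
gripper_width: 0.215
finger_force: 30.0
```

>>> {"api": "apply_moves", "payload": {
  "rows": [
    [0.075,-0.021,0,0,0,0,0],
    [0.15,-0.042,0,0,0,0,0],
    [0.225,-0.063,0,0,0,0,0],
    [0.3,-0.084,0,0,0,0,0],
    [0.366,-0.103,0,0,0,0,0]
  ]
}}

```text
clock: 20.93
tool_pos: [0.6134, 0.2486, 0.1166]
eef_rot: [-3.141, 0.001, 0.773]
ft_force: [-0.6, -0.3, -1.1]
gripper_width: 0.214
finger_force: 30.0
```

>>> {"api": "apply_moves", "payload": {
  "rows": [
    [0,0,0,0,0,0,0],
    [0,0,0,0,0,0,0],
    [0,0,0,0,0,0,0]
  ]
}}

```text
clock: 21.18
tool_pos: [0.6123, 0.246, 0.1166]
eef_rot: [-3.14, 0.003, 0.772]
ft_force: [-0.2, -0.3, -0.8]
gripper_width: 0.214
finger_force: 30.0
```

```bash
python3 plan.py '[[616,244,16,-46]]'; python3 - <<'E'
from crop import *
from plant import *
s=grab_frame("scene")
cv2.imwrite("pics/d6.png",crop(s,310,180,180,180,3))
E
```

```text
at [612.3 246.  116.6] t 21.18
(616, 244, 16, -46) [0.003, 0.008, 0.201] [-0.002, 0.005, 0.009] 101mm
```

View pics/d6.png

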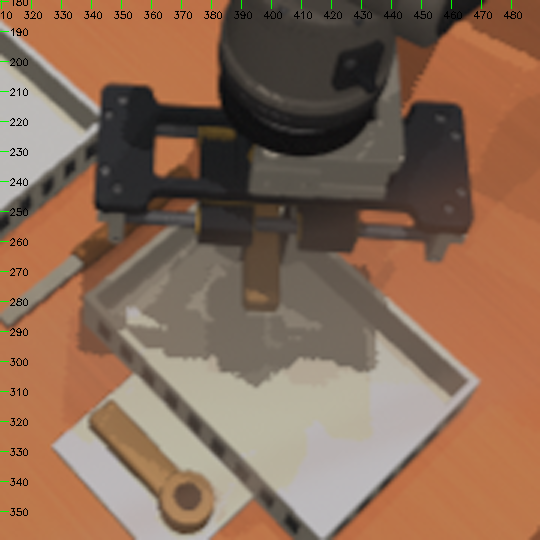

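The long lever is held level above the lever tray (bar end at scene 397,280), inside the walls. I lower it.

>>> {"api": "apply_moves", "payload": {
  "rows": [
    [0.002,0.006,0.06,0,0,0,0],
    [0.002,0.006,0.12,0,0,0,0],
    [0.002,0.006,0.17,0,0,0,0],
    [0.002,0.006,0.19,0,0,0,0],
    [0.002,0.006,0.19,0,0,0,0]
  ]
}}

```text
clock: 21.65
tool_pos: [0.6141, 0.2433, 0.0205]
eef_rot: [-3.139, 0.005, 0.771]
ft_force: [-0.6, 0.1, -0.7]
gripper_width: 0.211
finger_force: 30.0
```

>>> {"api": "apply_moves", "payload": {
  "rows": [
    [0,0,0,0,0,0,0],
    [0,0,0,0,0,0,0],
    [0,0,0.006,0,0,0,0],
    [0,0,0.006,0,0,0,0],
    [0,0,0.006,0,0,0,0]
  ]
}}

```text
clock: 22.07
tool_pos: [0.6165, 0.245, 0.0211]
eef_rot: [3.141, -0.001, 0.772]
ft_force: [-0.1, -0.2, -0.6]
gripper_width: 0.214
finger_force: 30.0
```

>>> {"api": "apply_moves", "payload": {
  "rows": [
    [0,0,0.007,0,0,0,0],
    [0,0,0.014,0,0,0,0],
    [0,0,0.02,0,0,0,0],
    [0,0,0.02,0,0,0,0],
    [0,0,0.02,0,0,0,0]
  ]
}}

```text
clock: 22.48
tool_pos: [0.6159, 0.2449, 0.0097]
eef_rot: [-3.141, 0.001, 0.772]
ft_force: [-0.3, 0.4, -1.1]
gripper_width: 0.215
finger_force: 30.0
```

>>> {"api": "apply_moves", "payload": {
  "rows": [
    [0,0,0.003,0,0,0,0],
    [0,0,0.005,0,0,0,0],
    [0,0,0.005,0,0,0,0],
    [0,0,0.005,0,0,0,0]
  ]
}}

```text
clock: 22.82
tool_pos: [0.6163, 0.245, 0.0083]
eef_rot: [3.141, -0.001, 0.772]
ft_force: [-0.8, -0.4, 4.1]
gripper_width: 0.215
finger_force: 30.0
```

Contact shows at +4 N, so I release and retreat.

>>> {"api": "apply_moves", "payload": {
  "rows": [
    [0,0,0,0,0,0,0.4],
    [0,0,0,0,0,0,0.4],
    [0,0,0,0,0,0,0.4],
    [0,0,0,0,0,0,0.4],
    [0,0,0,0,0,0,0.4]
  ]
}}

```text
clock: 23.23
tool_pos: [0.6161, 0.2449, 0.0075]
eef_rot: [-3.141, 0.0, 0.772]
ft_force: [-0.9, 0.5, 1.0]
gripper_width: 0.4
finger_force: 0.0
```

>>> {"api": "apply_moves", "payload": {
  "rows": [
    [0,0,-0.04,0,0,0,0.4],
    [0,0,-0.1,0,0,0,0.4],
    [0,0,-0.18,0,0,0,0.4],
    [0,0,-0.22,0,0,0,0.4],
    [0,0,-0.22,0,0,0,0.4]
  ]
}}

```text
clock: 23.65
tool_pos: [0.6191, 0.2458, 0.124]
eef_rot: [3.136, -0.009, 0.772]
ft_force: [1.0, -0.6, 0.8]
gripper_width: 0.399
finger_force: 0.0
```

```bash
python3 plan.py '[[467,200,100,-75],[467,200,14,-75]]'
```

```text
at [619.1 245.8 124. ] t 23.65
(467, 200, 100, -75) [-0.282, -0.147, 0.045] [0.005, -0.02, 0.975] 161mm
(467, 200, 14, -75) [0.0, -0.0, 0.172] [0.0, 0.0, 0.0] 86mm
```

>>> {"api": "apply_moves", "payload": {
  "rows": [
    [-0.06,-0.031,0,0,0,0.2,0.4],
    [-0.12,-0.062,0.01,0,0,0.42,0.4],
    [-0.18,-0.094,0.02,0,0,0.65,0.4],
    [-0.24,-0.125,0.03,0,0,0.87,0.4],
    [-0.28,-0.146,0.04,0,0,0.975,0.4]
  ]
}}

```text
clock: 24.07
tool_pos: [0.4611, 0.1986, 0.0966]
eef_rot: [-3.142, 0.003, 0.256]
ft_force: [0.4, -0.0, -0.5]
gripper_width: 0.4
finger_force: 0.0
```

>>> {"api": "apply_moves", "payload": {
  "rows": [
    [0,0,0,0,0,0,0.4],
    [0,0,0,0,0,0,0.4],
    [0,0,0,0,0,0,0.4]
  ]
}}

```text
clock: 24.32
tool_pos: [0.466, 0.1998, 0.0978]
eef_rot: [-3.142, -0.001, 0.262]
ft_force: [0.2, 0.3, -0.1]
gripper_width: 0.396
finger_force: 0.0
```

```bash
python3 plan.py '[[467,200,14,-75]]'; python3 - <<'E'
from crop import *
from plant import *
t=grab_frame("top");s=grab_frame("scene")
cv2.imwrite("pics/d7.png",np.hstack([crop(t,150,140,130,150,3),crop(s,350,150,120,150,3)]))
E
```

```text
at [466.  199.8  97.8] t 24.32
(467, 200, 14, -75) [0.002, 0.0, 0.168] [-0.0, -0.003, 0.001] 84mm
```

View pics/d7.png

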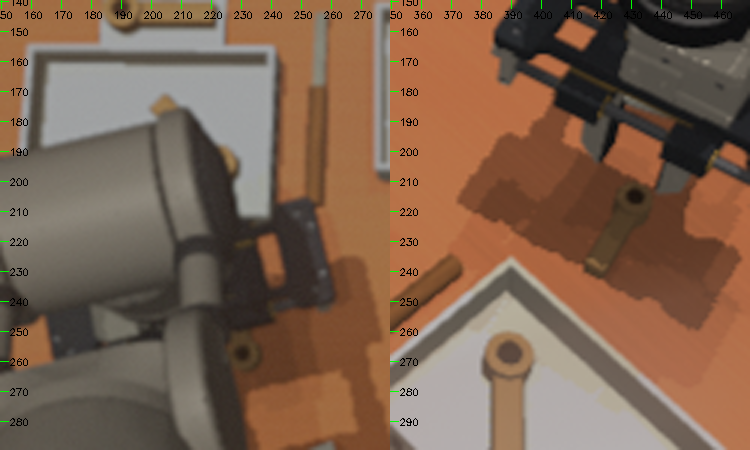

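The long lever lies in the lever tray (hub at scene 389,267). The fingers straddle the short lever (hub at scene 431,215), so I go down.

>>> {"api": "apply_moves", "payload": {
  "rows": [
    [0.001,0,0.05,0,0,0,0.4],
    [0.001,0,0.11,0,0,0,0.4],
    [0.001,0,0.165,0,0,0,0.4],
    [0.001,0,0.168,0,0,0,0.4],
    [0.001,0,0.168,0,0,0,0.4]
  ]
}}

```text
clock: 24.83
tool_pos: [0.4651, 0.1996, 0.0126]
eef_rot: [-3.141, 0.003, 0.262]
ft_force: [0.4, -0.1, 1.1]
gripper_width: 0.402
finger_force: 0.0
```

>>> {"api": "apply_moves", "payload": {
  "rows": [
    [0,0,0,0,0,0,0.4],
    [0,0,0,0,0,0,0.4],
    [0,0,0,0,0,0,0.4]
  ]
}}

```text
clock: 25.08
tool_pos: [0.4666, 0.2001, 0.0153]
eef_rot: [-3.142, -0.003, 0.262]
ft_force: [-0.4, 0.4, 0.1]
gripper_width: 0.398
finger_force: 0.0
```

>>> {"api": "apply_moves", "payload": {
  "rows": [
    [0,0,0.01,0,0,0,0.4],
    [0,0,0.02,0,0,0,0.4],
    [0,0,0.021,0,0,0,0.4],
    [0,0,0.021,0,0,0,0.4],
    [0,0,0.021,0,0,0,0]
  ]
}}

```text
clock: 25.5
tool_pos: [0.4653, 0.1997, 0.0031]
eef_rot: [-3.142, 0.0, 0.261]
ft_force: [-0.2, 0.3, 0.1]
gripper_width: 0.363
finger_force: 0.0
```

>>> {"api": "apply_moves", "payload": {
  "rows": [
    [0,0,0,0,0,0,0],
    [0,0,0,0,0,0,0],
    [0,0,0,0,0,0,0],
    [0,0,0,0,0,0,0],
    [0,0,0,0,0,0,0]
  ]
}}

```text
clock: 25.92
tool_pos: [0.4654, 0.1998, 0.0033]
eef_rot: [-3.142, -0.0, 0.262]
ft_force: [-0.0, -0.7, 0.9]
gripper_width: 0.169
finger_force: 30.0
```

>>> {"api": "apply_moves", "payload": {
  "rows": [
    [0,0,0,0,0,0,0],
    [0,0,0,0,0,0,0]
  ]
}}

```text
clock: 26.08
tool_pos: [0.4654, 0.1998, 0.0033]
eef_rot: [-3.142, -0.0, 0.262]
ft_force: [-0.4, 0.5, 0.7]
gripper_width: 0.171
finger_force: 30.0
```

```bash
python3 plan.py '[[467,200,120,-75],[612,325,110,-75],[612,325,20,-75]]'
```

```text
at [465.4 199.8   3.3] t 26.08
(467, 200, 120, -75) [0.003, 0.0, -0.233] [-0.0, -0.0, -0.001] 117mm
(612, 325, 110, -75) [0.345, -0.166, 0.02] [0.0, 0.0, 0.0] 192mm
(612, 325, 20, -75) [0.0, -0.0, 0.18] [0.0, 0.0, 0.0] 90mm
```

>>> {"api": "apply_moves", "payload": {
  "rows": [
    [0,0,-0.04,0,0,0,0],
    [0,0,-0.11,0,0,0,0],
    [0,0,-0.18,0,0,0,0],
    [0,0,-0.23,0,0,0,0],
    [0,0,-0.23,0,0,0,0]
  ]
}}

```text
clock: 26.5
tool_pos: [0.4683, 0.2006, 0.1233]
eef_rot: [-3.142, -0.01, 0.262]
ft_force: [1.1, 0.5, 0.4]
gripper_width: 0.171
finger_force: 30.0
```

>>> {"api": "apply_moves", "payload": {
  "rows": [
    [0.05,-0.024,0,0,0,0,0],
    [0.12,-0.058,0,0,0,0,0],
    [0.19,-0.091,0,0,0,0,0],
    [0.26,-0.125,0,0,0,0,0],
    [0.32,-0.154,0.01,0,0,0,0]
  ]
}}

```text
clock: 26.92
tool_pos: [0.6018, 0.3171, 0.1133]
eef_rot: [-3.141, -0.002, 0.262]
ft_force: [0.8, -0.7, 0.8]
gripper_width: 0.175
finger_force: 30.0
```

>>> {"api": "apply_moves", "payload": {
  "rows": [
    [0.025,-0.012,0,0,0,0,0],
    [0.025,-0.012,0,0,0,0,0],
    [0.025,-0.012,0,0,0,0,0],
    [0.025,-0.012,0,0,0,0,0]
  ]
}}

```text
clock: 27.25
tool_pos: [0.6095, 0.3237, 0.1125]
eef_rot: [3.141, 0.002, 0.261]
ft_force: [-0.2, 0.4, 0.1]
gripper_width: 0.172
finger_force: 30.0
```

```bash
python3 plan.py '[[612,325,20,-75]]'
```

```text
at [609.5 323.7 112.5] t 27.25
(612, 325, 20, -75) [0.006, -0.001, 0.185] [0.001, 0.004, -0.001] 93mm
```

>>> {"api": "apply_moves", "payload": {
  "rows": [
    [0.003,-0.001,0.06,0,0,0,0],
    [0.003,-0.001,0.12,0,0,0,0],
    [0.003,-0.001,0.17,0,0,0,0],
    [0.003,-0.001,0.185,0,0,0,0],
    [0.003,-0.001,0.185,0,0,0,0]
  ]
}}

```text
clock: 27.67
tool_pos: [0.6099, 0.324, 0.0188]
eef_rot: [3.141, 0.005, 0.261]
ft_force: [-0.9, -0.2, 0.1]
gripper_width: 0.17
finger_force: 30.0
```

>>> {"api": "apply_moves", "payload": {
  "rows": [
    [0,0,0,0,0,0,0],
    [0,0,0,0,0,0,0],
    [0,0,0.008,0,0,0,0],
    [0,0,0.008,0,0,0,0],
    [0,0,0.008,0,0,0,0]
  ]
}}

```text
clock: 28.08
tool_pos: [0.6121, 0.3255, 0.0175]
eef_rot: [-3.141, -0.001, 0.262]
ft_force: [0.8, 0.1, 0.0]
gripper_width: 0.169
finger_force: 30.0
```

>>> {"api": "apply_moves", "payload": {
  "rows": [
    [0,0,0.006,0,0,0,0],
    [0,0,0.012,0,0,0,0],
    [0,0,0.016,0,0,0,0],
    [0,0,0.016,0,0,0,0],
    [0,0,0.016,0,0,0,0]
  ]
}}

```text
clock: 28.5
tool_pos: [0.6118, 0.3253, 0.0085]
eef_rot: [3.142, 0.0, 0.262]
ft_force: [-0.1, -0.2, 0.3]
gripper_width: 0.174
finger_force: 30.0
```

>>> {"api": "apply_moves", "payload": {
  "rows": [
    [0,0,0.002,0,0,0,0],
    [0,0,0.003,0,0,0,0],
    [0,0,0.003,0,0,0,0],
    [0,0,0.003,0,0,0,0]
  ]
}}

```text
clock: 28.83
tool_pos: [0.6119, 0.3254, 0.0083]
eef_rot: [-3.142, -0.0, 0.262]
ft_force: [-2.7, -1.5, 7.3]
gripper_width: 0.171
finger_force: 30.0
```

Contact again. I release, lift, and pull back toward the base for a clear view.

>>> {"api": "apply_moves", "payload": {
  "rows": [
    [0,0,0,0,0,0,0.32],
    [0,0,0,0,0,0,0.32],
    [0,0,0,0,0,0,0.32],
    [0,0,0,0,0,0,0.32],
    [0,0,0,0,0,0,0.32]
  ]
}}

```text
clock: 29.25
tool_pos: [0.6118, 0.3253, 0.007]
eef_rot: [-3.142, 0.0, 0.262]
ft_force: [-0.4, -0.5, -0.4]
gripper_width: 0.319
finger_force: 0.0
```

>>> {"api": "apply_moves", "payload": {
  "rows": [
    [0,0,-0.04,0,0,0,0.32],
    [0,0,-0.1,0,0,0,0.32],
    [0,0,-0.18,0,0,0,0.32],
    [0,0,-0.26,0,0,0,0.32],
    [0,0,-0.3,0,0,0,0.32]
  ]
}}

```text
clock: 29.67
tool_pos: [0.6135, 0.3261, 0.163]
eef_rot: [-3.141, -0.007, 0.262]
ft_force: [0.6, 0.1, 0.9]
gripper_width: 0.317
finger_force: 0.0
```

>>> {"api": "apply_moves", "payload": {
  "rows": [
    [-0.08,0,0,0,0,0,0.4],
    [-0.16,0,0,0,0,0,0.4],
    [-0.24,0,0,0,0,0,0.4],
    [-0.32,0,0,0,0,0,0.4],
    [-0.4,0,0,0,0,0,0.4]
  ]
}}

```text
clock: 30.08
tool_pos: [0.4167, 0.273, 0.1571]
eef_rot: [-3.141, -0.0, 0.261]
ft_force: [0.5, 0.3, 0.8]
gripper_width: 0.402
finger_force: 0.0
```

>>> {"api": "apply_moves", "payload": {
  "rows": [
    [0,-0.05,0,0,0,0,0.4],
    [0,-0.1,0,0,0,0,0.4],
    [0,-0.16,0,0,0,0,0.4],
    [0,-0.2,0,0,0,0,0.4],
    [0,-0.2,0,0,0,0,0.4]
  ]
}}

```text
clock: 30.5
tool_pos: [0.3918, 0.3733, 0.1574]
eef_rot: [-3.14, -0.001, 0.265]
ft_force: [-1.1, -0.2, -0.1]
gripper_width: 0.401
finger_force: 0.0
```

```bash
python3 - <<'E'
from crop import *
from plant import *
t=grab_frame("top");s=grab_frame("scene")
cv2.imwrite("pics/e1.png",np.vstack([crop(t,145,130,335,140,2.3),crop(s,170,80,335,112,2.3)]))
cv2.imwrite("pics/e2.png",s[:,:,::-1])
E
```

```text
(no output)
```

View pics/e1.png

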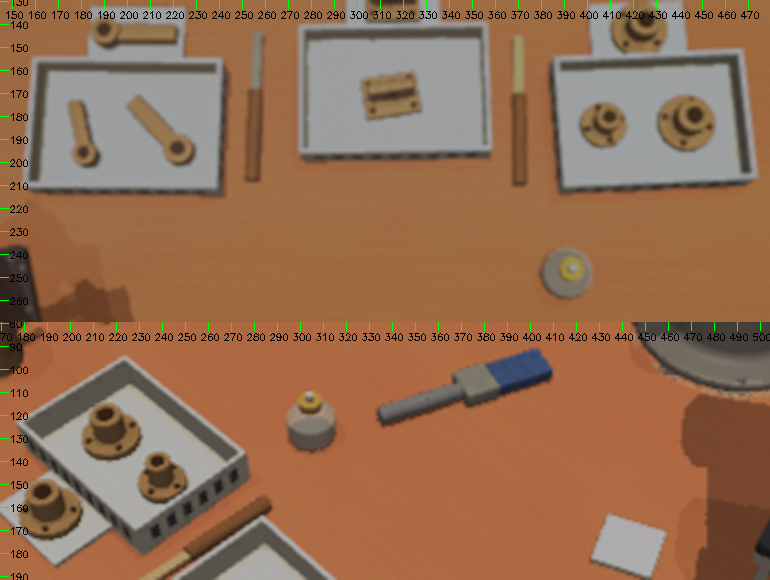

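View pics/e2.png

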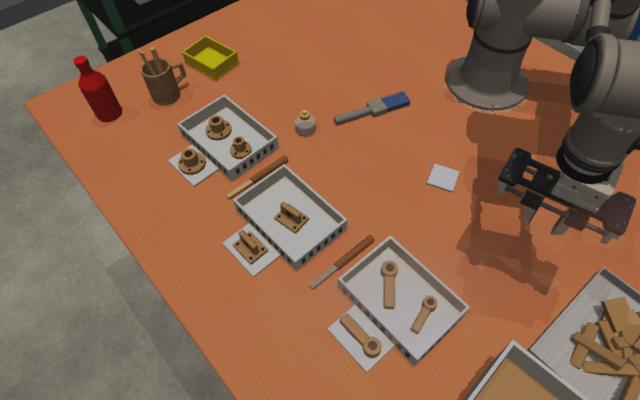

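All five patterns lie flat in their own trays: levers at top (180,185) and (213,183), bracket (315,171), flanges (406,184) and (443,183). The lamp is where it was (391,248) and the arm is clear.

```bash
python3 -c "
from plant import manip
print(manip.job_done())"
```

```text
the job is handed in; nothing more can be done
None
```

I sorted all five wax patterns flat into their matching trays, left the lamp standing where it was, and handed the job in at about 31 s; the hand-in call returned no verdict.

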